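# Cover the screw tin and count it on the bench counter

### The job

The larger open tin of salvaged screws is finished: take the knobbed lid that lies on the bench and set it gently on that tin, without dropping it, so that it sits fully down and level. Then count the tin on the bench counter: swing the counter's lever all the way to its stop and let it spring back to rest. Leave the tin standing where it is and do not disturb the small tin, the screwdriver or the heatsink beside the work.

Things in the scene. Friction and masses are not known exactly. Their poses are not given: they have to be found in the camera images.
- tin: the larger open aluminium tin, loose, 90 mm outer diameter, 84 mm inner diameter (wall 3 mm), 70 mm high, a layer of screws at the bottom. Origin: centre of its underside; z up. It may stand in either of two places, the small tin in the other.
- tin_rim (a point): centre of the larger tin's mouth, at rim height, 70 mm over its underside.
- lid: loose round aluminium lid, knob up, 42 mm high in all. From below: locating disc 76 mm diameter, 8 mm high, drops into the tin with 4 mm play all round; flange 96 mm diameter, 4 mm thick, rests on the rim; black upright cylindrical knob 22 mm diameter, 30 mm high. Origin: centre of its underside; z up. Seated, the origin is 8 mm below the tin's rim.
- lid_knob (a point): point on the axis of the lid's knob, 30 mm above the lid's underside, 18 mm above the flange's upper face, 12 mm below the knob's top.
- counter: bench tally counter, fixed: grey housing 110 (x) x 130 (y) mm, top 56 mm above the bench, base plate 150 x 170 mm; four blank white number wheels on top towards +x. The lever swings level over the top between two steel stop pins (8 mm diameter, 14 mm high, 50 mm from the pivot). Origin: centre of its underside; z up. The lever points to the -x side (along -x at joint 0.5).
- pivot (a point): the lever's vertical axis, on the counter's top face, 56 mm above the bench.
- lever (a joint): angle of the lever, rad: 0 at rest, 1.0 at its stop; grows counter-clockwise seen from above (in the counter's frame the lever lies 0.5 rad to the +y side of -x at rest, 0.5 rad to the -y side at the stop). A spring drives it back to 0; at its knob this takes about 1.5 N at rest and 4.5 N at the stop.
- lever_grip (a point): point on the axis of the black upright knob at the lever's end: knob 18 mm diameter, 42 mm high, 85 mm from the pivot. The point lies 20 mm above the lever arm's upper face, 16 mm below the knob's top, 89 mm above the bench. Moves with the lever.
- small_tin: smaller open aluminium tin, 64 mm diameter, 55 mm high, holding screws; the lid does not fit it; leave it alone. Origin: centre of its underside.
- screwdriver: bystander: orange-handled screwdriver lying flat, 170 mm long. Origin: under its middle, length along x.
- heatsink: bystander: small finned aluminium heatsink, 40 x 40 x 20 mm. Origin: centre of its underside.

How it is judged:
By the outcome, as a careful person would: the job done as asked, in the order asked, and still so for the second after the job is handed in, with the robot touching nothing.
It also fails if it takes over 51 s, if anything falls off the work surface, if the arm or the gripper's body presses on something with over 40 N, if the wrist force passes 120 N, or if a joint passes its speed limit or range.

### The arm

A 6-joint arm with a two-finger parallel gripper is mounted at the origin on the work surface. World frame = base frame: x ahead of the robot, y to its left, z up, the work surface at z = 0. Lengths are in mm, angles in rad, forces in N, time in s.
With the tool pointing down it reaches from about 300 to 875 mm from the base axis. Payload 6.4 kg.
Tool frame: the origin (TCP) lies midway between the tips of the shut fingers; the grasp point (between the pads) lies behind it (env.grasp_offset is the z of the grasp point in the tool frame, in mm); z points along the fingers, y is the line along which they close (so a half turn about z gives the same grasp; the last joint's range is limited). The gripper opens to 85 mm and grips with 20 to 120 N. Pads are 22 mm wide; open, the fingers measure 114 mm over their backs; the gripper's body (76 mm by 85 mm) begins 54 mm behind the grasp point. The pads swing forward as they close: fully open they stand 13 mm farther back than shut.
Start: joints at [-1.452, 0.181, 1.607, -0, 1.354, -0.206], TCP at [183.51, -544.945, 231.288] pointing down, gripper open.
Joint ranges: [-2.99, 2.99], [-0.89, 2.07], [0.3, 2.58], [-1.14, 4.28], [0, 2.63], [-3.12, 3.12]. Speed limits (rad/s): [2.57, 2.57, 3.01, 3.14, 3.14, 3.14].

### API

Orientations are given as a unit quaternion [x, y, z, w].
In Python, from plant import env, vision, ticket gives the robot as it stands. The module is installed in compiled form; this text tells all that it offers.
- The arm moves only by the tool drive_tool, never from a script. Its argument "rows" is a list of rows, each a list of 3 entries, a list of its own where there are three numbers: the opening, from -1 (shut) to 1 (fully open), then the shift along the tool's x, y, z in m, then the turn about the tool's z in degrees. In form: [[claw, [tx, ty, tz], twist], ...]. A call has 1 to 20 rows; each row is the pose to reach, as a shift and turn from the pose commanded when the call began, along the tool's axes at that moment; what a row does not reach only later rows make up. A row lasts 1/8 s, in which the tool goes at most 62.5 mm and 10.7 degrees, less where a joint would pass 70% of its speed; a pose out of reach is approached as far as the arm can. A call with a gripper value outside its range is refused whole. The fingers move at their own pace and stop on an object; the grip force is fixed at half the most. Time passes only in rows, so rows that repeat a pose let the fingers close. It gives the time, the measured TCP pose, the force, the opening and the grip force at its end, in the units of the state.
- env.observe(): the state, without advancing time (a new reading comes with each control period).
- vision.get_image(name): name is "scene" or "side" or "wrist"; returns the picture (384x512x3 uint8, red, green, blue); there is no depth.
- vision.camera_info(name): a dict with "camera_matrix" (3x3 intrinsics, pixels), "k1" (the pictures are not rectified: a ray, as slopes to the right and down, at radius r is drawn at 1 + k1 r^2 times it, then the intrinsics apply), "R" (3x3) and "t" (3): a world point X has camera coordinates R X + t. Camera axes: x right, y down, z forward; pixel columns grow to the right and rows downward; lengths in mm; the calibration is good to about 2 mm. A picture is of the moment at which its call begins: read the wrist's pose just before it. camera_info takes no time and is no camera call; for the wrist camera it gives the pose at the moment of the call.
- ticket.hand_in(): hands the job in; it is judged then, once.
The state is a dict: "t": time; "qpos": joint angles; "qd": joint speeds; "joint_torque": joint torques, N m; "ee_pos": TCP position; "eef_rot": TCP orientation; "force": force on the tool from outside, world axes, zero at the start; "moment": the same for the moment, N m; "finger_gap": finger opening in mm; "gripper_force": force on a finger pad.
Only numpy, scipy, OpenCV 4.12 (cv2) and the standard library are available. Lean on these libraries where they do the work, as an engineer would, in place of code of your own. Each camera call takes 0.05 s, during which the arm holds its last target. There are 200 camera calls.

## Working session

There is one attempt and no reset: what is moved stays moved. The work goes in short steps, Python scripts to look and compute and a tool call to move; the robot and the scene stay as the last step left them, time stands still between calls to the robot, and variables do not carry over. Pictures are saved under pics/ and viewed, at most 10 in all, crops included, and the job is handed in when it is done.

Besides the shell and the picture viewer there is one more tool, called after ">>>" as name(argument=value, ...) on one line, values as JSON. drive_tool: Moves the arm, as the interface text tells. Its arguments: {"type":"object","properties":{"rows":{"type":"array"}},"required":["rows"]}

```bash
mkdir -p pics; python3 - <<'E'
from plant import env, vision
import cv2
o=env.observe()
print({k:o[k] for k in('t','ee_pos','eef_rot','finger_gap')},env.grasp_offset)
for n in('scene','side'):
    i=vision.get_image(n); cv2.imwrite(f'pics/{n}0.png',cv2.resize(i[:,:,::-1],(800,600),interpolation=cv2.INTER_CUBIC))
    c=vision.camera_info(n);print(n,c)
E
```

```text
{'t': 0.0, 'ee_pos': array([ 183.45719221, -544.36161057,  230.36208093]), 'eef_rot': array([ 9.86839576e-01,  1.61699851e-01,  4.46824289e-05, -8.98822313e-04]), 'finger_gap': 85.1078189948081} -18.700000000000003
scene {'camera_matrix': array([[350.01662078,   0.        , 257.09436199],
       [  0.        , 350.01662078, 193.07921692],
       [  0.        ,   0.        ,   1.        ]]), 'k1': 0.015312209521241224, 'R': array([[-0.19373988,  0.98103309, -0.00624017],
       [ 0.73149988,  0.1402163 , -0.66726855],
       [-0.65373755, -0.13384122, -0.74479107]]), 't': array([  84.42523593, -325.39115318, 1138.92930645])}
side {'camera_matrix': array([[384.35680051,   0.        , 255.90127168],
       [  0.        , 384.35680051, 189.22025303],
       [  0.        ,   0.        ,   1.        ]]), 'k1': -0.10875011384531778, 'R': array([[ 0.94504343, -0.32649807,  0.01708597],
       [-0.15285039, -0.48741146, -0.85968996],
       [ 0.28901501,  0.80983275, -0.51053036]]), 't': array([-495.51875754,  163.00140846,  740.14422173])}
```

View pics/scene0.png

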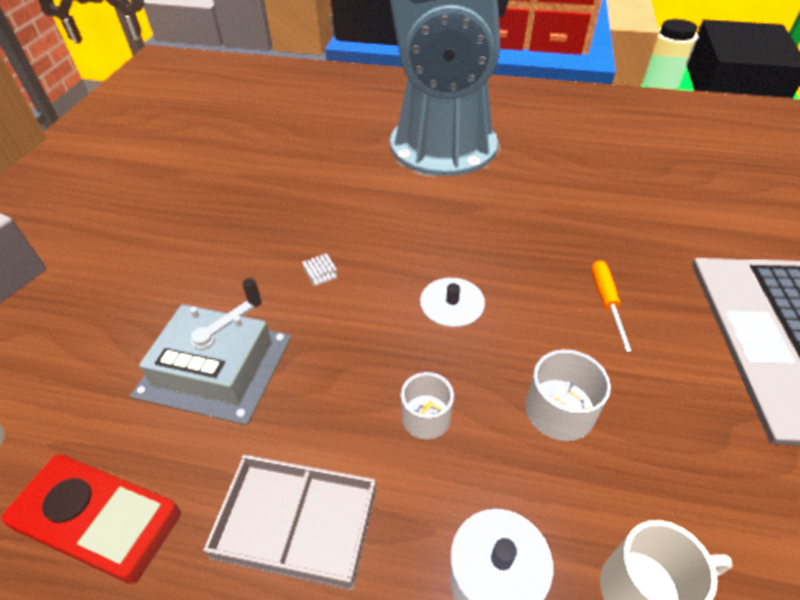

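View pics/side0.png

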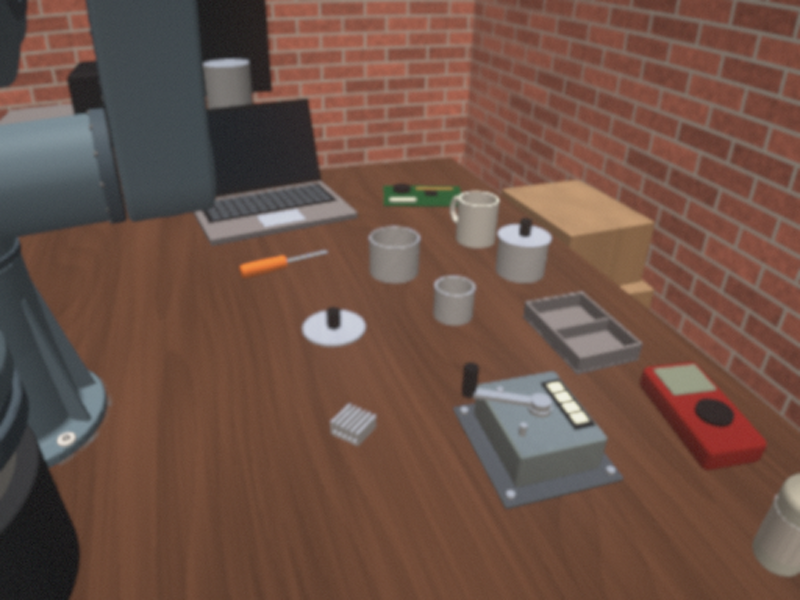

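The scene view shows the lid at (452,302) with its knob top at (453,287), and the large tin's mouth at (569,379). The small tin's mouth is at (427,390), the lever knob top at (250,283) and the hub at (201,337). In the side view the lid knob top is at (334,311), the tin mouth at (394,241), the small tin at (454,287), the lever knob top at (470,367) and the hub at (541,402).

```bash
cat > h.py <<'E'
import numpy as np, cv2
from plant import env, vision
def ray(ci,p):
    K=ci['camera_matrix'];d=np.array([ci['k1'],0,0,0,0.])
    u=cv2.undistortPoints(np.array([[p]],float),K,d)[0,0]
    R=np.array(ci['R']);t=np.array(ci['t'])
    return -R.T@t, R.T@np.array([u[0],u[1],1])
def onz(ci,p,z):
    c,d=ray(ci,p); return c+d*(z-c[2])/d[2]
def proj(ci,X):
    R=np.array(ci['R']);c=R@np.array(X,float).reshape(-1,3).T+np.array(ci['t'])[:,None]
    s=c[:2]/c[2];s=s*(1+ci['k1']*(s**2).sum(0));K=ci['camera_matrix']
    return (s*K[0,0]+K[:2,2:]).T
def v2o(p,s=1.5625): return (np.array(p)+.5)/s-.5
def tri(a,b):
    A=[];y=[]
    for c,d in(a,b):
        d=d/np.linalg.norm(d);P=np.eye(3)-np.outer(d,d);A.append(P);y.append(P@c)
    return np.linalg.lstsq(np.vstack(A),np.hstack(y),rcond=None)[0]
E
python3 - <<'E'
from h import *
S=vision.camera_info('scene');D=vision.camera_info('side')
np.set_printoptions(precision=1,suppress=True)
for n,a,b,z in [('lidknobtop',(453,286.5),(334,311),42),('flange',(452,302),(334,327),12),('tin',(569,379),(394,241),70),('small',(427,390),(454,287),55),('leverknob',(250,283),(470,367),105),('hub',(201,336),(541,402),69),('heatsink',(320,269),(354,422),20)]:
    print(n,tri(ray(S,v2o(a)),ray(D,v2o(b))),onz(S,v2o(a),z),onz(D,v2o(b),z))
W=vision.camera_info('wrist');print(W['R'],W['t'],W['camera_matrix'][0,0])
E
```

```text
lidknobtop [441.7  76.4  43.4] [436.9  77.6  42. ] [443.5  74.5  42. ]
flange [442.1  78.   11.9] [440.8  78.5  12. ] [442.7  76.3  12. ]
tin [591.4 237.9  65.8] [591.4 238.8  70. ] [589.3 224.7  70. ]
small [634.3  68.6  56.4] [630.3  70.3  55. ] [636.7  66.8  55. ]
leverknob [ 542.1 -186.6  104.1] [ 541.5 -185.4  105. ] [ 542.4 -189.   105. ]
hub [ 614.7 -233.4   69.4] [ 613.3 -232.8   69. ] [ 616.  -234.1   69. ]
heatsink [ 414.1 -139.2   14.4] [ 417.6 -136.3   20. ] [ 413.5 -146.9   20. ]
[[ 0.3 -0.9 -0. ]
 [-0.9 -0.3  0.3]
 [-0.3 -0.1 -1. ]] [-575.2  -37.4  378.5] 318.75521888607443
```

>>> drive_tool(rows=[[1,[0.442,-0.507,0.08],0],[1,[0.442,-0.507,0.08],0],[1,[0.442,-0.507,0.08],0],[1,[0.442,-0.507,0.08],0],[1,[0.442,-0.507,0.08],0],[1,[0.442,-0.507,0.08],0],[1,[0.442,-0.507,0.08],0],[1,[0.442,-0.507,0.08],0],[1,[0.442,-0.507,0.08],0],[1,[0.442,-0.507,0.08],0],[1,[0.442,-0.507,0.08],0],[1,[0.442,-0.507,0.08],0],[1,[0.442,-0.507,0.08],0],[1,[0.442,-0.507,0.08],0],[1,[0.442,-0.507,0.08],0],[1,[0.442,-0.507,0.08],0],[1,[0.442,-0.507,0.08],0],[1,[0.442,-0.507,0.08],0]])

```text
t: 2.35
ee_pos: [440.6, 76.5, 151.3]
eef_rot: [0.987, 0.162, 0.0, 0.0]
force: [-0.3, 1.3, 0.6]
finger_gap: 85.3
gripper_force: 0.0
```

```bash
python3 - <<'E'
from h import *
o=env.observe();print(o['t'],o['ee_pos'],o['eef_rot'],o['force'],o['qpos'])
W=vision.camera_info('wrist');i=vision.get_image('wrist')
cv2.imwrite('pics/w1.png',cv2.resize(i[:,:,::-1],(800,600),interpolation=cv2.INTER_CUBIC))
import pickle;pickle.dump(W,open('w1.pkl','wb'))
print(v2o.__name__, proj(W,[[441,77,42],[441,77,12],[590,235,70]])*1.5625)
E
```

```text
2.35 [440.62124278  76.45194052 151.33467442] [9.86868510e-01 1.61525669e-01 4.05160544e-05 4.11777470e-07] [-0.32788318  1.264122    0.55867278] [-9.47751960e-02 -1.78290450e-02  1.99360209e+00  2.15445375e-05
  1.16574103e+00  1.15153979e+00]
v2o [[ 393.89886897  301.3774053 ]
 [ 394.0920295   287.06796047]
 [ 103.62811977 -196.37599542]]
```

View pics/w1.png

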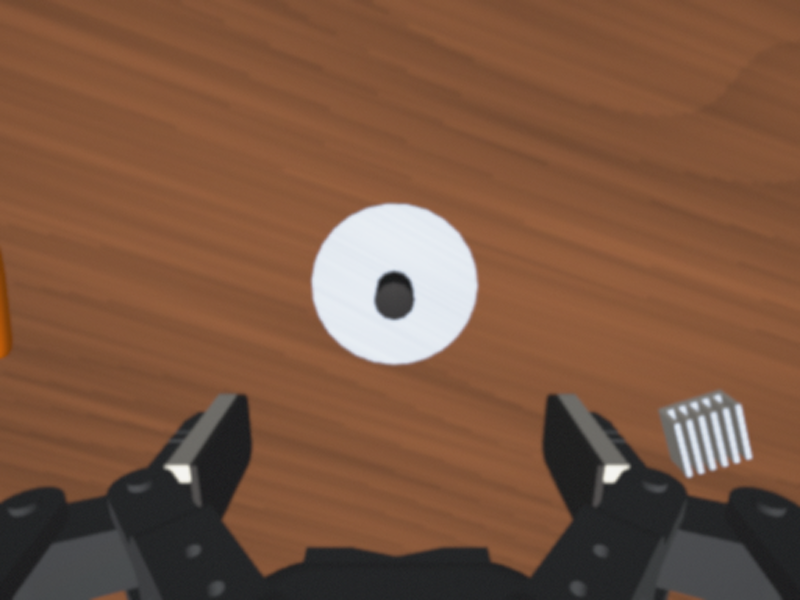

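The lid's flange centre is at (395,284) and its knob top at (395,300), within 3 px of the prediction. I'll descend and grip.

>>> drive_tool(rows=[[1,[0.0015,0,0.05],0],[1,[0.0015,0,0.1],0],[1,[0.0015,0,0.12],0],[1,[0.0015,0,0.136],0],[1,[0.0015,0,0.136],0],[1,[0.0015,0,0.136],0],[-1,[0.0015,0,0.136],0],[-1,[0.0015,0,0.136],0],[-1,[0.0015,0,0.136],0],[-1,[0.0015,0,0.136],0],[-1,[0.0015,0,0.136],0],[-1,[0.0015,0,0.136],0],[-1,[0.0015,0,0.136],0],[-1,[0.0015,0,0.136],0]])

```text
t: 4.15
ee_pos: [442.3, 77.1, 15.7]
eef_rot: [0.987, 0.162, 0.0, 0.0]
force: [-0.9, 1.0, 5.2]
finger_gap: 20.3
gripper_force: 58.4
```

>>> drive_tool(rows=[[-1,[0,0,-0.02],0],[-1,[0,0,-0.06],0],[-1,[0,0,-0.1],0],[-1,[0,0,-0.13],0],[-1,[0.02,-0.034,-0.13],0],[-1,[0.04,-0.068,-0.13],0],[-1,[0.061,-0.102,-0.13],0],[-1,[0.061,-0.102,-0.13],0],[-1,[0.061,-0.102,-0.13],0],[-1,[0.061,-0.102,-0.13],0]])

```text
t: 5.4
ee_pos: [467.0, 192.4, 145.0]
eef_rot: [0.987, 0.161, -0.0, 0.0]
force: [-0.2, -0.4, -1.5]
finger_gap: 20.1
gripper_force: 59.1
```

```bash
python3 - <<'E'
from h import *
import pickle
o=env.observe();print(o['t'],o['ee_pos'],o['force'],o['finger_gap'])
W=vision.camera_info('wrist');w=vision.get_image('wrist')
s=vision.get_image('scene');d=vision.get_image('side')
pickle.dump(W,open('w2.pkl','wb'))
for n,i in(('w2',w),('s2',s),('d2',d)): cv2.imwrite(f'/tmp/{n}.png',i[:,:,::-1])
r=lambda i,a,b,x,y:cv2.resize(i[y:y+b,x:x+a],(400,300),interpolation=cv2.INTER_CUBIC)
# scene crop 100x75 at(315,215) 4x ; side crop 100x75 at (205,130)
top=np.hstack([r(s,100,75,315,215),r(d,100,75,205,130)])
bot=np.hstack([cv2.resize(w,(400,300)),r(d,200,150,150,100)])
cv2.imwrite('pics/m2.png',np.vstack([top,bot])[:,:,::-1])
print(proj(W,[[590,235,70]]))
E
```

```text
5.4 [466.95750282 192.40233805 144.99550596] [-0.16966552 -0.35967936 -1.46134509] 20.129361181527134
[[250.00855166   0.29361662]]
```

View pics/m2.png

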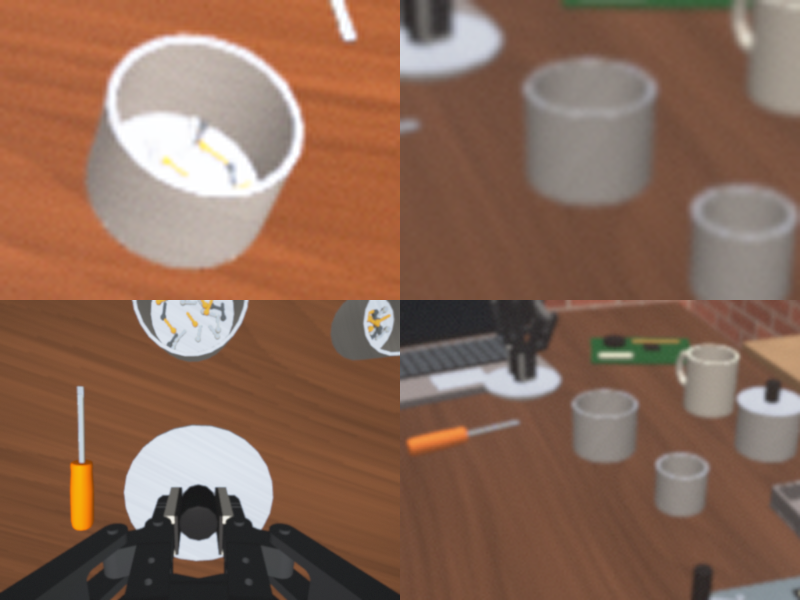

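The lid hangs level from the gripper. In the enlarged scene crop the rim spans columns 106–304 and rows 34–194, in the side crop columns 124–257 and rows 58–118, and in the wrist view columns 133–248 with its bottom at row 57.

```bash
python3 - <<'E'
from h import *
import pickle
from scipy.optimize import least_squares
S=vision.camera_info('scene');D=vision.camera_info('side');W=pickle.load(open('w2.pkl','rb'))
a=np.linspace(0,2*np.pi,181);C=np.c_[np.cos(a),np.sin(a),0*a]
def ext(ci,c,r,z):
    p=proj(ci,C*r+[c[0],c[1],z]);return np.r_[p.min(0),p.max(0)]
f=lambda v,o,s:(np.array(v)+.5)/s-.5+np.array(o)
s=f([106,34,304,194],[315,215]*2,4);d=f([124,58,257,118],[205,130]*2,4)
w=f([133,0,248,57],0,.78125)
np.set_printoptions(precision=1,suppress=True)
R={'s':lambda c:ext(S,c,45,70)-s,'d':lambda c:ext(D,c,45,70)-d,'w':lambda c:(ext(W,c,45,70)-w)[[0,2,3]]}
for k in('s','d','w','sdw'):
    r=least_squares(lambda c:np.concatenate([R[q](c) for q in k]),[590,235]);print(k,r.x,r.fun)
E
```

```text
s [590.5 241.9] [ 0.5  0.2 -0.5 -0.1]
d [595.4 240.4] [ 0.5  0.7 -0.5 -0.5]
w [593.  239.7] [-2.5  2.5  0.4]
sdw [592.9 239.9] [-0.6  1.  -1.6  0.9 -0.3  0.9 -1.2 -0.3 -2.8  2.3  0.4]
```

>>> drive_tool(rows=[[-1,[0.034,-0.001,0],0],[-1,[0.068,-0.002,0],0],[-1,[0.102,-0.004,0],0],[-1,[0.135,-0.005,0.012],0],[-1,[0.135,-0.005,0.024],0],[-1,[0.135,-0.005,0.024],0],[-1,[0.135,-0.005,0.024],0],[-1,[0.135,-0.005,0.024],0]])

```text
t: 6.55
ee_pos: [593.6, 240.9, 122.2]
eef_rot: [0.987, 0.162, 0.001, -0.0]
force: [0.6, 0.6, -1.6]
finger_gap: 20.0
gripper_force: 59.1
```

```bash
python3 - <<'E'
from h import *
import pickle
o=env.observe();print(o['t'],o['ee_pos'],o['force'])
W=vision.camera_info('wrist');w=vision.get_image('wrist')
s=vision.get_image('scene');d=vision.get_image('side')
pickle.dump(W,open('w3.pkl','wb'))
r=lambda i,a,b,x,y:cv2.resize(i[y:y+b,x:x+a],(400,300),interpolation=cv2.INTER_CUBIC)
top=np.hstack([r(s,100,75,315,205),r(d,100,75,205,115)])
bot=np.hstack([cv2.resize(w,(400,300)),r(s,100,75,215+100,205)*0])
cv2.imwrite('pics/m3.png',np.vstack([top,bot])[:,:,::-1])
E
```

```text
6.55 [593.57127747 240.93382568 122.15261602] [ 0.55764077  0.56297456 -1.57383674]
```

View pics/m3.png

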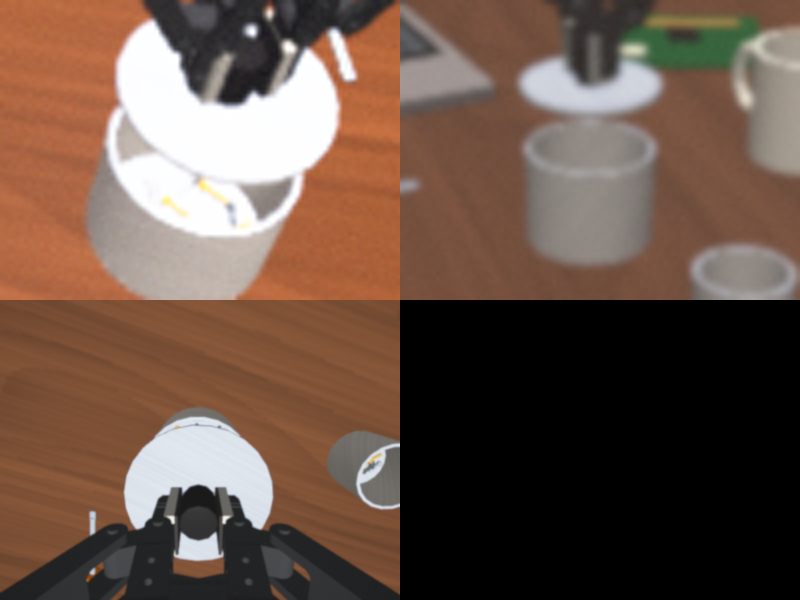

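The lid hovers above the tin. In the scene crop the flange spans columns 116–339 and rows 14–184, in the side crop columns 119–262 and rows 54–114, and in the wrist view columns 124–273 and rows 125–259.

```bash
python3 - <<'E'
from h import *
import pickle
from scipy.optimize import least_squares
S=vision.camera_info('scene');D=vision.camera_info('side');W=pickle.load(open('w3.pkl','rb'))
a=np.linspace(0,2*np.pi,181);C=np.c_[np.cos(a),np.sin(a),0*a]
def ext(ci,c):
    p=np.vstack([proj(ci,C*48+[c[0],c[1],z]) for z in(114.5,118.5)]);return np.r_[p.min(0),p.max(0)]
f=lambda v,o,s:(np.array(v)+.5)/s-.5+np.array(o)
s=f([116,14,339,184],[315,205]*2,4);d=f([119,54,262,114],[205,115]*2,4)
w=f([124,125,273,259],0,.78125)
np.set_printoptions(precision=1,suppress=True)
for k,ci,o in(('s',S,s),('d',D,d),('w',W,w)):
    r=least_squares(lambda c:ext(ci,c)-o,[590,235]);print(k,r.x,r.fun)
E
```

```text
s [591.5 241.3] [ 0.2 -1.1 -0.2  1. ]
d [596.2 244.8] [ 0.3  0.  -0.3  0. ]
w [592.8 239.5] [ 0.1 -1.4 -0.1  1.9]
```

>>> drive_tool(rows=[[-1,[-0.0005,0.0005,0.01],0],[-1,[-0.0005,0.0005,0.02],0],[-1,[-0.0005,0.0005,0.028],0],[-1,[-0.0005,0.0005,0.034],0],[-1,[-0.0005,0.0005,0.038],0],[-1,[-0.0005,0.0005,0.04],0],[-1,[-0.0005,0.0005,0.041],0],[-1,[-0.0005,0.0005,0.041],0]])

```text
t: 7.7
ee_pos: [593.4, 240.4, 80.5]
eef_rot: [0.987, 0.162, 0.0, -0.0]
force: [-0.0, 0.8, -1.0]
finger_gap: 20.2
gripper_force: 59.1
```

>>> drive_tool(rows=[[-1,[0,0,0.0008],0],[-1,[0,0,0.0016],0],[-1,[0,0,0.0022],0],[-1,[0,0,0.0028],0],[-1,[0,0,0.0028],0]])

```text
t: 8.32
ee_pos: [593.4, 240.4, 77.9]
eef_rot: [0.987, 0.162, 0.0, 0.0]
force: [-1.0, -0.0, 1.9]
finger_gap: 20.0
gripper_force: 59.3
```

>>> drive_tool(rows=[[-1,[0,0,0.0004],0],[-1,[0,0,0.0008],0],[-1,[0,0,0.0008],0]])

```text
t: 8.7
ee_pos: [593.4, 240.4, 77.8]
eef_rot: [0.987, 0.162, 0.0, 0.0]
force: [-4.1, -1.0, 7.4]
finger_gap: 20.5
gripper_force: 59.7
```

>>> drive_tool(rows=[[-0.3,[0,0,0],0],[-0.1,[0,0,0],0],[0.2,[0,0,0],0],[0.2,[0,0,0],0],[0.2,[0,0,0],0],[0.2,[0,0,-0.01],0],[0.2,[0,0,-0.03],0],[0.2,[0,0,-0.07],0],[0.2,[0,0,-0.12],0],[0.2,[-0.1,0,-0.14],0],[0.2,[-0.1,0,-0.14],0],[0.2,[-0.1,0,-0.14],0],[0.2,[-0.1,0,-0.14],0]])

```text
t: 10.32
ee_pos: [499.6, 208.7, 218.3]
eef_rot: [0.987, 0.162, 0.002, -0.0]
force: [1.1, 0.7, 0.4]
finger_gap: 51.2
gripper_force: 0.0
```

```bash
python3 - <<'E'
from h import *
o=env.observe();print(o['t'],o['ee_pos'],o['force'],o['qpos'])
s=vision.get_image('scene');d=vision.get_image('side')
r=lambda i,a,b,x,y:cv2.resize(i[y:y+b,x:x+a],(400,300),interpolation=cv2.INTER_CUBIC)
top=np.hstack([r(s,100,75,315,205),r(d,100,75,205,115)])
bot=np.hstack([r(s,100,75,100,165),r(d,100,75,275,220)])
cv2.imwrite('pics/m4.png',np.vstack([top,bot])[:,:,::-1])
E
```

```text
10.325 [499.59166256 208.6720896  218.3196427 ] [1.1415726  0.67628116 0.4200318 ] [1.76297207e-01 1.15917292e-01 1.70762466e+00 5.36964806e-05
 1.31494310e+00 1.42236399e+00]
```

View pics/m4.png

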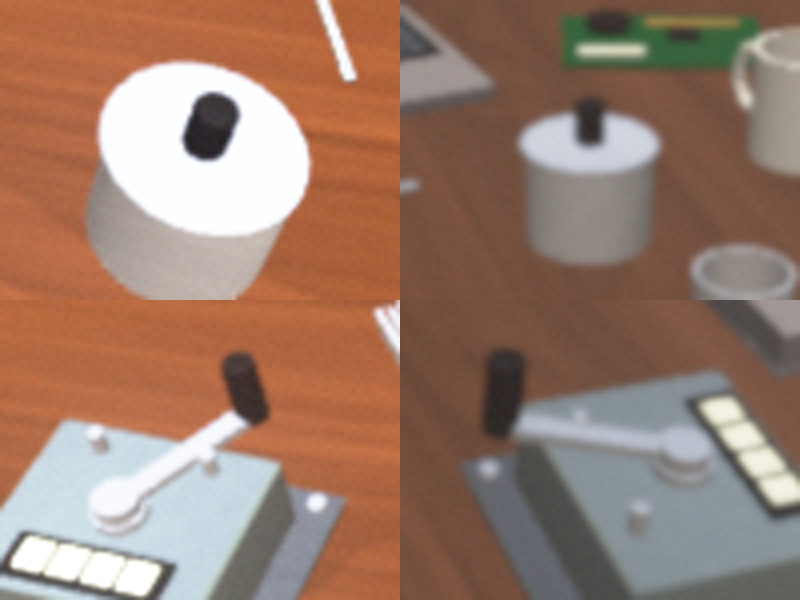

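The lid sits level on the tin, and the lever is at rest. The lever knob top is at (238,359) in the scene crop and (505,354) in the side crop, as before. Next I go above it with the fingers turned to close along the lever's tangent.

>>> drive_tool(rows=[[0.2,[-0.02,0.06,0],5],[0.2,[-0.03,0.12,0],10],[0.2,[-0.045,0.18,0],15],[0.2,[-0.06,0.24,0],20],[0.2,[-0.07,0.3,0.02],24],[0.2,[-0.08,0.35,0.04],24],[0.2,[-0.086,0.388,0.06],24],[0.2,[-0.086,0.388,0.068],24],[0.2,[-0.086,0.388,0.068],24],[0.2,[-0.086,0.388,0.068],24],[0.2,[-0.086,0.388,0.068],24]])

```text
t: 11.8
ee_pos: [541.5, -185.8, 149.6]
eef_rot: [0.999, -0.046, 0.001, 0.0]
force: [-0.6, 0.4, 0.4]
finger_gap: 51.5
gripper_force: 0.0
```

```bash
python3 - <<'E'
from h import *
import pickle
o=env.observe();print(o['t'],o['ee_pos'],o['eef_rot'],o['force'],o['finger_gap'])
W=vision.camera_info('wrist');i=vision.get_image('wrist');pickle.dump(W,open('w5.pkl','wb'))
cv2.imwrite('pics/w5.png',cv2.resize(i[:,:,::-1],(800,600),interpolation=cv2.INTER_CUBIC))
print(proj(W,[[542,-186.5,105],[614,-233,69]])*1.5625)
E
```

```text
11.8 [ 541.47559053 -185.83212363  149.60919823] [ 9.98930823e-01 -4.62240899e-02  6.70248020e-04  3.08927584e-04] [-0.57586153  0.4330952   0.38165444] 51.4918875097609
[[395.53835786 347.16157562]
 [488.34541871 149.78960645]]
```

View pics/w5.png

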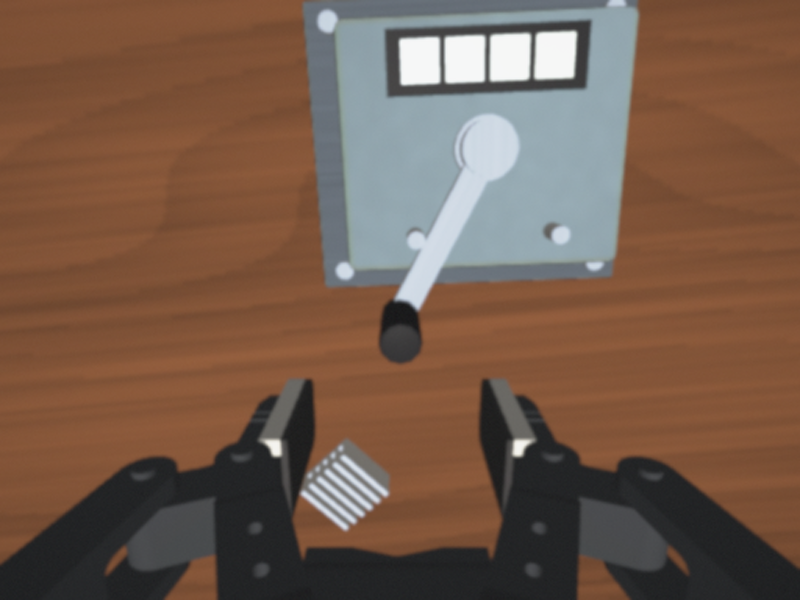

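The lever knob top is at (401,342) and the hub at (488,147), about 2.5 mm off the prediction in each direction. I'll correct for that, lower the open fingers around the knob and push along the arc.

>>> drive_tool(rows=[[0.2,[0.003,0.003,0.02],0],[0.2,[0.003,0.003,0.05],0],[0.2,[0.003,0.003,0.073],0],[0.2,[0.003,0.003,0.073],0],[0.2,[0.003,0.012,0.073],0],[0.2,[0.003,0.019,0.073],0],[0.2,[0,0.025,0.073],0],[0.2,[-0.002,0.032,0.073],0],[0.2,[-0.004,0.04,0.073],0],[0.2,[-0.006,0.047,0.073],0],[0.2,[-0.006,0.055,0.073],0],[0.2,[-0.006,0.062,0.073],0],[0.2,[-0.005,0.07,0.073],0],[0.2,[-0.004,0.077,0.073],0],[0.2,[-0.002,0.083,0.073],0],[0.2,[0,0.089,0.073],0],[0.2,[0.002,0.094,0.073],0],[0.2,[0.002,0.094,0.073],0]])

```text
t: 14.1
ee_pos: [534.1, -280.7, 75.6]
eef_rot: [0.999, -0.047, 0.0, -0.0]
force: [-1.9, 3.5, 0.0]
finger_gap: 51.2
gripper_force: 1.8
```

>>> drive_tool(rows=[[0.2,[0.001,0.002,0],0],[0.2,[0.002,0.004,0],0],[0.2,[0.003,0.006,0],0],[0.2,[0.003,0.006,0],0]])

```text
t: 14.6
ee_pos: [536.0, -285.7, 75.5]
eef_rot: [0.999, -0.047, -0.001, -0.001]
force: [-3.4, 7.8, 1.1]
finger_gap: 51.6
gripper_force: 3.5
```

>>> drive_tool(rows=[[0.2,[0.0005,0.001,0],0],[0.2,[0.001,0.002,0],0],[0.2,[0.001,0.002,0],0]])

```text
t: 14.98
ee_pos: [536.2, -286.1, 75.3]
eef_rot: [0.999, -0.047, -0.002, -0.002]
force: [-5.4, 12.6, 5.3]
finger_gap: 51.0
gripper_force: 6.0
```

```bash
python3 - <<'E'
from h import *
o=env.observe();print(o['t'],o['ee_pos'],o['force'])
w=vision.get_image('wrist');s=vision.get_image('scene');d=vision.get_image('side')
r=lambda i,a,b,x,y:cv2.resize(i[y:y+b,x:x+a],(400,300),interpolation=cv2.INTER_CUBIC)
cv2.imwrite('pics/m6.png',np.hstack([cv2.resize(w,(400,300)),r(d,120,90,270,210)])[:,:,::-1])
E
```

```text
14.975 [ 536.22817332 -286.08944558   75.32212322] [-5.44252991 12.56316212  5.33279977]
```

View pics/m6.png

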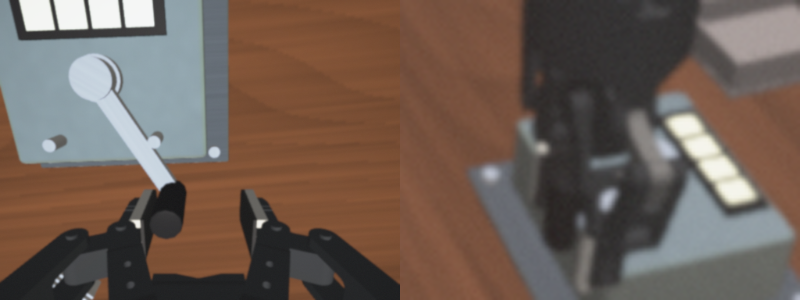

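The arm rests against its stop pin, and the force is rising while the tool no longer moves, so the lever is at its stop. Now I ease back so it springs to rest, then lift clear.

>>> drive_tool(rows=[[0.2,[-0.005,-0.012,0],0],[0.2,[-0.01,-0.025,0],0],[0.2,[-0.012,-0.04,0],0],[0.2,[-0.012,-0.055,0],0],[0.2,[-0.008,-0.069,0],0],[0.2,[-0.003,-0.083,0],0],[0.2,[-0.003,-0.092,0],0],[0.2,[-0.003,-0.099,0],0],[0.2,[-0.003,-0.099,0],0],[0.2,[-0.003,-0.099,0],0],[0.2,[-0.003,-0.099,-0.03],0],[0.2,[-0.003,-0.099,-0.08],0],[0.2,[-0.003,-0.099,-0.13],0],[0.2,[-0.08,-0.099,-0.15],0],[0.2,[-0.08,-0.099,-0.15],0],[0.2,[-0.08,-0.099,-0.15],0],[0.2,[-0.08,-0.099,-0.15],0]])

```text
t: 17.25
ee_pos: [467.4, -183.2, 225.7]
eef_rot: [0.999, -0.047, 0.0, 0.0]
force: [0.0, -0.3, 0.2]
finger_gap: 51.1
gripper_force: 0.0
```

```bash
python3 - <<'E'
from h import *
o=env.observe();print(o['t'],o['ee_pos'],o['force'])
s=vision.get_image('scene')
cv2.imwrite('pics/s7.png',cv2.resize(s[:,:,::-1],(800,600),interpolation=cv2.INTER_CUBIC))
E
```

```text
17.25 [ 467.4006399  -183.1745082   225.70896449] [ 0.0220873  -0.30307356  0.20434922]
```

View pics/s7.png

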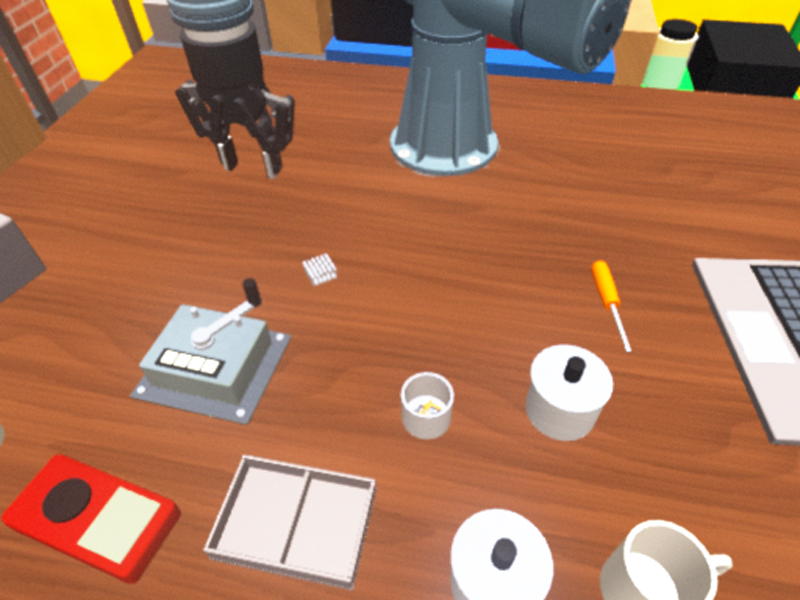

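The lever is back at rest, with its knob at (250,284). The lid sits level on the tin at (570,378), and nothing else has moved.

```bash
python3 -c "
from plant import ticket
print(ticket.hand_in())"
```

```text
the job is handed in; nothing more can be done
None
```

The lid is seated level on the larger tin, the counter's lever was pushed to its stop and sprang back to rest, and the job was handed in at about 17 s; the last picture shows the tin, small tin, screwdriver and heatsink where they were.

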